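# Set the drag screw of a microscope stage

### The arm

A 6-joint arm with a two-finger parallel gripper is mounted at the origin on the work surface. World frame = base frame: x ahead of the robot, y to its left, z up, the work surface at z = 0. Lengths are in mm, angles in rad, forces in N, time in s.
With the tool pointing down it reaches from about 350 to 775 mm from the base axis. Payload 7.3 kg.
Tool frame: the origin (TCP) lies between the finger pads; the fingertips stand ctrl.tcp_to_tips ahead of it and the grasp point (between the pads) lies 8 mm behind it (ctrl.tcp_to_tips is the distance from the TCP to the fingertips, in mm); z points along the fingers, y is the line along which they close (so a half turn about z gives the same grasp; the last joint's range is limited). The gripper opens to 92 mm and grips with 3 to 60 N. Pads are 19 mm wide; open, the fingers measure 130 mm over their backs; the gripper's body (75 mm by 190 mm) begins 47 mm behind the grasp point.
Start: joints at [1.033, 0.342, 1.524, -0, 1.275, -0.146], TCP at [200.46, 485.242, 237.741] pointing down, gripper open.
Joint ranges: [-2.53, 2.53], [-0.77, 2.02], [0.04, 2.7], [-1, 4.14], [0.28, 2.66], [-3.11, 3.11]. Speed limits (rad/s): [2.57, 2.57, 3.14, 3.14, 3.14, 3.14].

### API

Orientations are given as a unit quaternion [w, x, y, z].
In Python, from workcell import status, vision, order, ctrl gives the robot as it stands. The module is installed in compiled form; this text tells all that it offers.
- The arm moves only by the shell command python3 -m handwheel 'ROWS' [FORCE]. ROWS is a JSON object whose one key "targets" holds a list that holds one entry, the list of rows, each a list of 7 numbers: the shift along the tool's x, y, z in cm, then the turn, a rotation vector about the tool's x, y, z in rad, then the opening, from 0 (shut) to 1 (fully open). In form: {"targets": [[[dx, dy, dz, rx, ry, rz, claw], ...]]}. A call has 1 to 10 rows; each row shifts and turns the commanded pose from where the row before left it, along the tool's axes as they then stand; what a row does not reach is not made up. A row lasts 1/8 s, in which the tool goes at most 62.5 mm and 10.7 degrees, less where a joint would pass 70% of its speed; a pose out of reach is approached as far as the arm can. A call with a gripper value outside its range is refused whole. The fingers move at their own pace and stop on an object; FORCE is the grip in N (left out, the last holds). Time passes only in rows, so rows that do not move let the fingers close. It gives the time, the measured TCP pose, the force, the opening and the grip force at its end, in the units of the state.
- status.read_state(): the state, without advancing time (a new reading comes with each control period).
- vision.snapshot(name): name is "scene" or "side" or "wrist"; returns a dict with "image" (420x560x3 uint8, blue, green, red), "z_map" (420x560 float32, mm along the optical axis (not along the pixel's ray), 0 where there is no reading), "mtx" (3x3 intrinsics, pixels), "distortion" ([k1, k2, p1, p2, k3] as OpenCV has them; the pictures are not rectified), "extrinsics" (4x4, takes a point from camera to world coordinates). Camera axes: x right, y up, looking along -z (the intrinsics and any distortion apply to the point x, -y, -z); pixel columns grow to the right and rows downward; lengths in mm; the calibration is good to about 2 mm. A picture is of the moment at which its call begins.
- order.hand_in(): hands the job in; it is judged then, once.
The state is a dict: "time": time; "joint_pos": joint angles; "joint_vel": joint speeds; "joint_torque": joint torques, N m; "tcp_pos": TCP position; "orientation": TCP orientation; "ft_force": force on the tool from outside, world axes, zero at the start; "ft_torque": the same for the moment, N m; "finger_gap": opening from 0.0 (shut) to 1.0 (fully open); "grip_force": force on a finger pad.
Only numpy, scipy, OpenCV 4.12 (cv2) and the standard library are available. Lean on these libraries where they do the work, as an engineer would, in place of code of your own. Each camera call takes 0.05 s, during which the arm holds its last target. There are 200 camera calls.

### The job

The slide bar of this microscope stage runs loose: set its drag screw. Turn the thumbscrew on the guide block clockwise until it bottoms firmly, but no more than fingertip tight, then back it off a quarter of a turn; last, push the slide bar to its far stop to show that it runs free, and let go, leaving the things round about where they are.

Things in the scene. Friction and masses are not known exactly. Their poses are not given: they have to be found in the camera images.
- stage: Black stage plate of a microscope, 150 x 180 mm, 14 mm thick, fixed on a low aluminium service cradle. Origin on the bench under its centre, z up; y runs along the slide bar (the 180 mm side). Its top face is 76 mm above the bench. Two coaxial black knobs hang under its -y end. On it sit the guide block and the slide bar.
- block: Aluminium guide block fixed on the plate, 50 x 56 mm, its top 34 mm above the plate's top face. Origin on the plate's top face under the thumbscrew's axis, 45 mm from the stage's centre along the stage's +x; axes as the stage's. The bar passes under its cap along y; the thumbscrew goes down through the cap and bottoms inside it, out of sight.
- bar (a joint): Travel of the steel slide bar along the stage's y, m: 0 at the near stop, 0.060 at the far stop, where the upright stop plate on its -y end meets the block; starts at 0.003 to 0.018. 1.5 N of friction when the screw is off it, clamped when the screw is bottomed. The bar is 22 mm wide, 126 mm long, its top 11 mm above the plate; a holder with a glass slide, under 8 mm high, reaches 78 mm to -x.
- bar_end (a point): On the outer face of the stop plate at the bar's -y end, 20 mm above the stage plate; axes as the stage's; push here along +y. The stop plate is upright, 22 mm wide, 5 mm thick, and reaches from 1 to 28 mm above the stage plate.
- bar_top (a point): Middle of the slide bar's flat top face, z up. The foot of the thumbscrew comes down to this face.
- thumbscrew: Steel thumbscrew, upright in the block. Right-hand thread: 2 mm down per clockwise turn seen from above. Origin under its foot, z up, x along its index line. It starts 0.22 to 0.55 of a turn short of bottoming, at any angle. Turns with about 0.03 N m; once bottomed the torque climbs steeply, 0.5 N m in 10 degrees. 0.15 to 0.5 N m is fingertip tight; above 0.6 N m is too hard.
- knob (a point): Centre of the thumbscrew's head, 42 mm above the screw's foot: a round knurled steel knob, 25 mm across and 18 mm high, on a neck 9 mm thick, to be gripped across its width at any angle. Its underside is about 10 mm above the block's top face. A white index line on its top runs from the centre to the rim along this point's x.
- screw_tip (a point): Centre of the underside of the thumbscrew's foot (16 mm wide), out of sight inside the block. When the screw bottoms it is level with the bar's top face; a quarter turn back lifts it 0.5 mm.
- stain_jar: Bystander: square glass staining jar with black lid, 66 mm wide, 93 mm high. Origin under its centre.
- oil_bottle: Bystander: small amber bottle, 32 mm wide, 62 mm high. Origin under its centre.
- slide_box: Bystander: flat blue plastic slide box, 100 x 87 mm, 35 mm high. Origin under its centre.
- eyepiece: Bystander: black microscope eyepiece standing upright, 33 mm wide, 52 mm high. Origin under its centre.
There are look-alikes about, which are no part of the job. Of the things shaped like the stage, the black one is meant.

How it is judged:
By the outcome, as a careful person would: the job done as asked, in the order asked, and still so for the second after the job is handed in, with the robot touching nothing.
It also fails if it takes over 72 s, if anything falls off the work surface, if the arm or the gripper's body presses on something with over 40 N, if the wrist force passes 120 N, or if a joint passes its speed limit or range.

## Working session

There is one attempt and no reset: what is moved stays moved. The work goes in short steps, Python scripts to look and compute and a shell command to move; the robot and the scene stay as the last step left them, time stands still between calls to the robot, and variables do not carry over. Pictures are saved under pics/ and viewed, at most 10 in all, crops included, and the job is handed in when it is done.

```bash
mkdir -p pics; python3 - <<'E'
from workcell import status, vision, ctrl
import cv2,numpy as np
print(ctrl.tcp_to_tips, status.read_state())
ims=[]
for n in ("scene","side"):
    s=vision.snapshot(n); np.savez(n+"0.npz",**s); cv2.imwrite(f"pics/{n}0.png",s["image"]); print(n,s["mtx"].tolist(),s["distortion"],np.round(s["extrinsics"],3).tolist(),(s["z_map"]>0).mean())
E
```

```text
11.0 {'time': 0.0, 'joint_pos': array([ 1.03301316e+00,  3.42704400e-01,  1.52500709e+00, -8.98587938e-06,
        1.27538386e+00, -1.46029957e-01]), 'joint_vel': array([-3.90830040e-05,  8.91129064e-04, -3.83437426e-04, -1.43103703e-03,
        1.45543656e-03, -4.68861166e-04]), 'joint_torque': array([-1.45113434e-03, -4.31243384e+01, -2.44214219e+01,  7.14876596e-02,
        5.58739551e-02, -1.36021331e-04]), 'tcp_pos': array([200.24840063, 484.89614011, 237.05792021]), 'orientation': array([-2.47865217e-04,  1.94625108e-01,  9.80877415e-01, -7.09295609e-04]), 'ft_force': array([ 0.42652131,  0.1620217 , -0.35179477]), 'ft_torque': array([-0.0633813 ,  0.04722304, -0.01893289]), 'grip_force': 0.0, 'finger_gap': 0.9957973287465657}
scene [[410.42469402502286, 0.0, 281.08012613514296], [0.0, 410.42469402502286, 212.5629307551047], [0.0, 0.0, 1.0]] [-0.04662809  0.          0.          0.          0.        ] [[0.83, -0.45, 0.328, 874.721], [0.557, 0.681, -0.476, -516.956], [-0.009, 0.578, 0.816, 999.252], [0.0, 0.0, 0.0, 1.0]] 0.9957738095238096
side [[417.58952429805595, 0.0, 278.87659220426116], [0.0, 417.58952429805595, 205.94473383349015], [0.0, 0.0, 1.0]] [-0.05650853  0.          0.          0.          0.        ] [[-0.991, 0.071, -0.114, 412.128], [-0.133, -0.626, 0.768, 702.571], [-0.017, 0.777, 0.63, 677.199], [0.0, 0.0, 0.0, 1.0]] 0.9958886054421768
```

View pics/scene0.png

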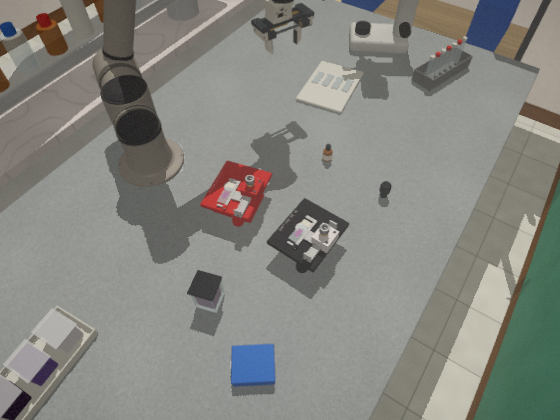

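View pics/side0.png

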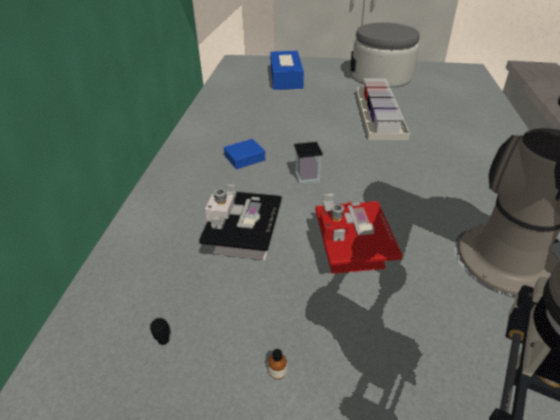

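Candidates: black stage at scene (308,233) / side (243,222), and the red look-alike at scene (237,190) / side (357,235). The black one is meant. Its knob is at about scene (324,230) / side (220,197). I'll check the choice in one close crop of both views.

```bash
cat > h.py <<'E'
import cv2,numpy as np
from scipy.spatial.transform import Rotation as R
from workcell import vision,status
def load(n): return dict(np.load(n+".npz"))
def snap(cam,name):
    s=vision.snapshot(cam); np.savez(name+".npz",**s); return s
def ray(s,uv):
    p=cv2.undistortPoints(np.array([[uv]],float),s["mtx"],s["distortion"])[0,0]
    d=s["extrinsics"][:3,:3]@np.array([p[0],-p[1],-1.]); return s["extrinsics"][:3,3],d
def plane(s,uv,z):
    o,d=ray(s,uv); return o+d*(z-o[2])/d[2]
def tri(a,ua,b,ub):
    o1,d1=ray(a,ua);o2,d2=ray(b,ub)
    t=np.linalg.lstsq(np.c_[d1,-d2],o2-o1,rcond=None)[0]
    p,q=o1+d1*t[0],o2+d2*t[1]; return (p+q)/2,np.linalg.norm(p-q)
def proj(s,P):
    E=np.linalg.inv(s["extrinsics"]); c=(E[:3,:3]@np.atleast_2d(P).T).T+E[:3,3]
    c=c*[1,-1,-1]; return cv2.projectPoints(c,np.zeros(3),np.zeros(3),s["mtx"],s["distortion"])[0][:,0]
def cloud(s):
    h,w=s["z_map"].shape; v,u=np.mgrid[:h,:w]
    p=cv2.undistortPoints(np.stack([u,v],-1).reshape(-1,1,2).astype(float),s["mtx"],s["distortion"])[:,0]
    z=s["z_map"].reshape(-1,1); c=np.c_[p[:,:1],-p[:,1:],-np.ones(len(p))]*z
    return (c@s["extrinsics"][:3,:3].T+s["extrinsics"][:3,3]).reshape(h,w,3)
E
python3 - <<'E'
from h import *
a,b=load("scene0"),load("side0")
ca=cv2.resize(a["image"][195:275,260:355],None,fx=4.2,fy=4.2,interpolation=3)
cb=cv2.resize(b["image"][180:265,195:290],None,fx=4.2,fy=4.2,interpolation=3)
H=max(ca.shape[0],cb.shape[0])
pad=lambda x:cv2.copyMakeBorder(x,0,H-x.shape[0],0,0,0)
cv2.imwrite("pics/crop0.png",np.hstack([pad(ca),pad(cb)]))
print(tri(a,(324,228),b,(220.5,196)))
for n,s in (("a",a),("b",b)):
    P=cloud(s); m=(P[...,2]>70)&(P[...,2]<82)&(s["image"].max(-1)<70)
    k,l,st,c=cv2.connectedComponentsWithStats(m.astype(np.uint8)); i=1+st[1:,4].argmax()
    pts=P[l==i]; r=cv2.minAreaRect(pts[:,:2].astype(np.float32)); print(n,st[i],r,np.median(pts[:,2]),cv2.boxPoints(r).round().tolist())
E
```

```text
(array([641.78033506,  11.65824169, 127.30964445]), np.float64(0.2767950249352026))
a [ 267  199   81   73 1378] ((599.6209106445312, 6.6479339599609375), (175.46072387695312, 147.7466583251953), 88.0094985961914) 75.83557033390798 [[523.0, -78.0], [670.0, -84.0], [676.0, 92.0], [529.0, 97.0]]
b [ 200  192   81   57 2184] ((597.6749267578125, 12.680686950683594), (177.29742431640625, 147.15631103515625), 87.50823974609375) 74.53303653109418 [[520.0, -73.0], [667.0, -79.0], [675.0, 98.0], [528.0, 104.0]]
```

View pics/crop0.png

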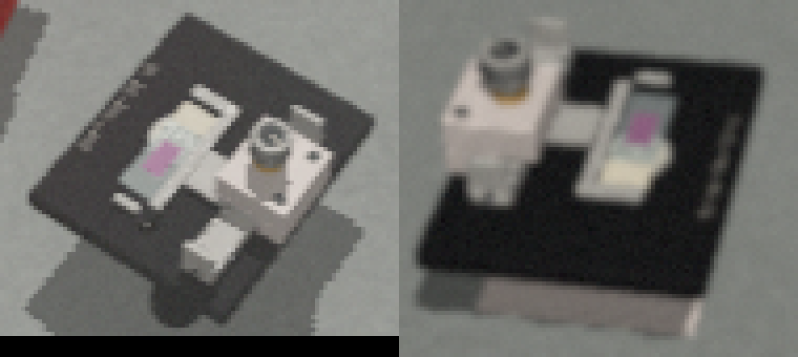

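The crop confirms it. On the left (scene), the black plate carries the aluminium block with its knurled knob at crop (268,140), and the stop plate is at (215,245). On the right (side), the knob is at (505,60) and the stop plate is behind the block at (545,40). Next I'll refine the knob and find the wrist camera's mounting.

```bash
python3 - <<'E'
from h import *
a,b=load("scene0"),load("side0")
w=snap("wrist","w0"); st=status.read_state()
T=np.eye(4);q=st["orientation"];T[:3,:3]=R.from_quat(q,scalar_first=True).as_matrix();T[:3,3]=st["tcp_pos"]
print("tool R",T[:3,:3].round(3).tolist()); X=np.linalg.inv(T)@w["extrinsics"];print("cam in tool",X.round(3).tolist(),w["mtx"].round(1).tolist(),w["distortion"])
np.save("X.npy",X)
for n,s in (("a",a),("b",b)):
    P=cloud(s); d=np.linalg.norm(P[...,:2]-[642,12],axis=-1)
    for lo,hi,rad in ((118,150,30),(105,115,50),(95,106,120)):
        m=(P[...,2]>lo)&(P[...,2]<hi)&(d<rad); p=P[m]; uv=np.argwhere(m)[:,::-1]
        print(n,lo,len(p),p.min(0).round(1),p.max(0).round(1),np.median(p,0).round(1),uv.mean(0).round(1))
E
```

```text
tool R [[-0.924, 0.382, -0.001], [0.382, 0.924, -0.001], [0.0, -0.001, -1.0]]
cam in tool [[-0.002, 0.959, 0.282, 75.658], [1.0, 0.001, 0.001, 1.164], [0.0, 0.282, -0.959, -146.094], [0.0, 0.0, 0.0, 1.0]] [[297.4, 0.0, 275.0], [0.0, 297.4, 203.6], [0.0, 0.0, 1.0]] [-0.05732644  0.          0.          0.          0.        ]
a 118 100 [631.5  -4.4 121.4] [657.   20.2 141.9] [645.6   4.6 137.5] [324.4 228.6]
a 105 286 [624.  -20.8 105. ] [675.4  55.5 114.5] [ 6.560e+02 -2.000e-01  1.098e+02] [325.7 236.4]
a 95 105 [624.  -68.1  95. ] [675.2  59.7 105.8] [647.6 -17.5 101.6] [322.4 240.3]
b 118 133 [631.9  -5.  118.6] [656.8  21.7 139.5] [642.9  14.5 135.2] [219.6 194.3]
b 105 305 [623.8 -20.1 105.1] [674.5  37.7 113. ] [646.2  16.5 108.6] [218.5 203.5]
b 95 185 [622.5 -68.7  95.1] [672.2  59.9 105.8] [641.7  34.5 100.7] [220.8 207.5]
```

```bash
python3 -m handwheel '{"targets": [[[-4.2,-1.9,0,0,0,0,1],[-4.2,-1.9,0,0,0,0,1],[-4.2,-1.9,0,0,0,0,1],[-4.2,-1.9,0,0,0,0,1],[-4.2,-1.9,0,0,0,0,1],[-4.2,-1.9,0,0,0,0,1],[-4.2,-1.9,0,0,0,0,1],[-4.2,-1.9,0,0,0,0,1],[-4.2,-1.9,0,0,0,0,1],[-4.2,-1.9,0,0,0,0,1]]]}'
python3 -m handwheel '{"targets": [[[-4.2,-1.9,0,0,0,0,1],[-4.2,-1.9,0,0,0,0,1],[-4.2,-1.9,0,0,0,0,1],[-4.2,-2.0,0,0,0,0,1],[0,0,0,0,0,0.15,1],[0,0,0,0,0,0.15,1],[0,0,0,0,0,0,1]]]}'
python3 - <<'E'
from h import *
st=status.read_state(); print(st["joint_pos"].round(3),st["tcp_pos"].round(1))
w=snap("wrist","w1"); cv2.imwrite("pics/w1.png",w["image"])
E
```

```text
time: 1.4
tcp_pos: [516.9, 148.0, 237.5]
orientation: [-0.0, 0.195, 0.981, 0.0]
ft_force: [-0.2, -0.0, -0.5]
finger_gap: 1.002
grip_force: 0.0
time: 2.28
tcp_pos: [641.8, 13.8, 237.2]
orientation: [-0.0, 0.339, 0.941, -0.0]
ft_force: [0.3, 0.3, 0.4]
finger_gap: 0.997
grip_force: 0.0
[-0.098  0.564  1.168  0.     1.411 -0.978] [641.8  13.8 237.2]
```

View pics/w1.png

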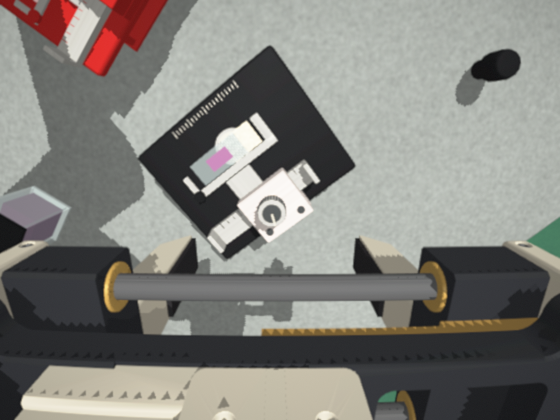

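The wrist view shows the black stage at centre-left, with the knob top at about (271,212) on the white block and the stop plate at about (228,240). Next I'll fit the knob circle and index line, and take a second wrist position for height.

```bash
python3 -m handwheel '{"targets": [[[-2.5,2.5,0,0,0,0,1],[-2.5,2.5,0,0,0,0,1],[0,0,0,0,0,0,1],[0,0,0,0,0,0,1]]]}' | head -2
python3 - <<'E'
from h import *
w1=load("w1"); w2=snap("wrist","w2")
cr=[]
for w in (w1,w2):
    P=cloud(w); m=((P[...,2]>132)&(P[...,2]<146)&(np.linalg.norm(P[...,:2]-[643,8],axis=-1)<25)).astype(np.uint8)
    c=max(cv2.findContours(m,0,1)[0],key=cv2.contourArea); (u,v),r=cv2.minEnclosingCircle(c); M=cv2.moments(c)
    uv=(M["m10"]/M["m00"],M["m01"]/M["m00"]); print("uv",uv,(u,v),r, "cloud",np.median(P[m>0],0).round(1), P[m>0].min(0).round(1),P[m>0].max(0).round(1)); w["uv"]=uv
    x,y=int(u)-32,int(v)-30
    cr.append(cv2.resize(w["image"][y:y+60,x:x+64],(390,366),interpolation=3))
    print("crop origin",x,y)
print(tri(w1,w1["uv"],w2,w2["uv"]))
cv2.imwrite("pics/crop1.png",np.hstack(cr))
E
```

```text
time: 2.82
tcp_pos: [711.7, 20.7, 237.3]
uv (271.85792349726773, 212.03551912568304) (271.8636474609375, 211.77272033691406) 14.53773307800293 cloud [643.8  10.2 137.7] [631.6  -3.2 132.2] [657.2  22.3 140. ]
crop origin 239 181
uv (211.91348420556338, 155.47029702970298) (211.8000030517578, 155.39999389648438) 15.880904197692871 cloud [644.4  10.3 137.8] [631.4  -3.6 132. ] [657.   22.4 140. ]
crop origin 179 125
(array([644.26488571,   9.76989147, 135.5950906 ]), np.float64(0.029262553787729035))
```

View pics/crop1.png

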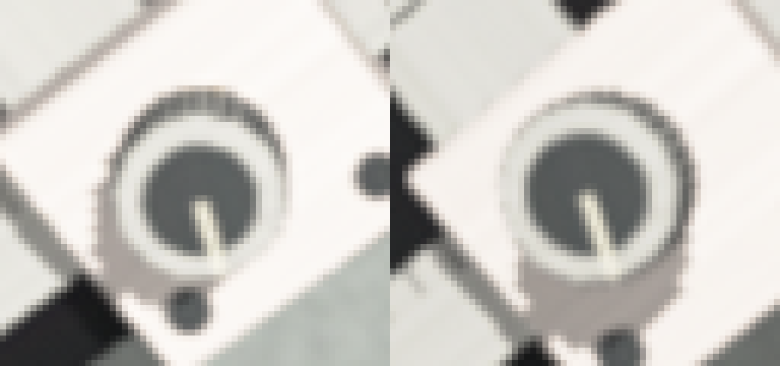

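Both crops show the dark disc in a bright rim, with the index line running from centre (200,200) to rim (217,268) on the left, and from (588,190) to (612,272) on the right. I'll use the disc's centroid for the centre and height, and the line's end for the angle.

```bash
python3 - <<'E'
from h import *
w1,w2=load("w1"),load("w2"); a,b=load("scene0"),load("side0")
for w,g,tip in ((w1,(271.8,213.5),(239+217/6.09,181+268/6.1)),(w2,(211.5,156.1),(179+(612-390)/6.09,125+272/6.1))):
    m=(cv2.cvtColor(w["image"],6)<130).astype(np.uint8); v,u=np.mgrid[:420,:560]; m[np.hypot(u-g[0],v-g[1])>11.5]=0
    k,l,s,c=cv2.connectedComponentsWithStats(m); i=1+s[1:,4].argmax()
    ct=max(cv2.findContours((l==i).astype(np.uint8),0,1)[0],key=cv2.contourArea)
    w["uv"]=cv2.fitEllipse(cv2.convexHull(ct))[0]; print(w["uv"],s[i])
    C=plane(w,w["uv"],138.5);t=plane(w,tip,138.5)-C; print("plane138.5",C.round(1),"line",np.hypot(*t[:2]).round(1),np.degrees(np.arctan2(t[1],t[0])).round(1))
p=tri(w1,w1["uv"],w2,w2["uv"]); print(p)
for w in (w1,w2): 
    for s in (a,b): print(proj(s,p[0]).round(1))
    break
# stage edges from wrist depth, stop plate
for w in (w1,w2):
    P=cloud(w); m=(P[...,2]>70)&(P[...,2]<82)&(w["image"].max(-1)<80)&(np.linalg.norm(P[...,:2]-[600,10],axis=-1)<140)
    k,l,s,c=cv2.connectedComponentsWithStats(m.astype(np.uint8)); i=1+s[1:,4].argmax(); print(cv2.minAreaRect(P[l==i][:,:2].astype(np.float32)),np.median(P[l==i][:,2]))
    m=(P[...,2]>98)&(P[...,2]<108)&(np.abs(P[...,0]-640)<30)&(P[...,1]<-30)&(P[...,1]>-110); p=P[m]
    if len(p): print("stop",len(p),p.min(0).round(1),p.max(0).round(1),np.median(p,0).round(1))
    m=(P[...,2]>107)&(P[...,2]<113)&(np.linalg.norm(P[...,:2]-[644,9],axis=-1)<45); print("block",cv2.minAreaRect(P[m][:,:2].astype(np.float32)),np.median(P[m],0).round(1))
E
```

```text
(271.3782043457031, 213.1880645751953) [263 205  18  17 208]
plane138.5 [644.1   9.4 138.5] line 11.2 -25.1
(210.90245056152344, 156.36239624023438) [202 147  19  20 251]
plane138.5 [644.4   9.3 138.5] line 11.5 -23.5
(array([644.3406372 ,   9.14844683, 137.55358802]), np.float64(0.06541795567955196))
[[324.7 226.9]]
[[219.2 191.4]]
((599.662109375, 10.811416625976562), (178.06289672851562, 148.60475158691406), 87.81211853027344) 75.14563253008379
stop 132 [630.6 -66.8  98. ] [652.5 -61.1 104.5] [641.5 -63.2 102.8]
block ((649.4121704101562, 9.407808303833008), (55.80979919433594, 49.90549087524414), 87.62025451660156) [646.6  16.  109. ]
((599.7258911132812, 10.930389404296875), (178.96197509765625, 148.77560424804688), 87.59351348876953) 75.19440340684625
stop 140 [630.8 -67.4  98.3] [652.1 -60.9 104.8] [641.6 -63.2 102.5]
block ((649.3895263671875, 9.422718048095703), (56.15644454956055, 50.23538589477539), 87.6619644165039) [654.6  16.4 109.1]
```

Everything agrees with the text: knob (644.3, 9.3) with its top at about 138, block 56x50 with its top at 109–110, stage 178x148 and yaw about -2.3°, and stop plate outer face at y≈-67, x≈641.5. The index line sits at about -24°. Next: move over the knob, turn the wrist back for range, and descend.

```bash
python3 -m handwheel '{"targets": [[[2.2,-2.6,0,0,0,0,1],[2.26,-2.58,0,0,0,0,1],[0,0,0,0,0,-0.18,1],[0,0,2,0,0,-0.18,1],[0,0,2.5,0,0,-0.18,1],[0,0,2.5,0,0,0,1],[0,0,0,0,0,0,1]]]}' 40
python3 - <<'E'
from h import *
st=status.read_state(); print(st["joint_pos"].round(3),st["tcp_pos"].round(2),st["ft_torque"].round(3))
q=R.from_quat(st["orientation"],scalar_first=True).as_matrix(); d=np.array([644.3,9.3,126])-st["tcp_pos"]; print((q.T@d/10).round(2))
E
```

```text
time: 3.75
tcp_pos: [643.1, 9.2, 166.6]
orientation: [-0.002, 0.076, 0.997, 0.0]
ft_force: [-0.0, -0.0, 1.0]
finger_gap: 0.999
grip_force: 0.0
[-0.105  0.618  1.268  0.     1.26  -1.524] [643.15   9.2  166.61] [ 0.006  0.035 -0.016]
[-0.13  0.03  4.06]
```

```bash
python3 -m handwheel '{"targets": [[[-0.12,0,2.0,0,0,0,1],[0,0,1.5,0,0,0,1],[0,0,0.55,0,0,0,1],[0,0,0,0,0,0,0.4],[0,0,0,0,0,0,0.1],[0,0,0,0,0,0,0.1],[0,0,0,0,0,0,0.1],[0,0,0,0,0,0,0.1],[0,0,0,0,0,0,0.1]]]}' 40
cat > s.py <<'E'
from h import *
w=[status.read_state() for _ in range(1)][0]; print(w["time"],w["tcp_pos"].round(2),"F",w["ft_force"].round(1),"Tz",w["ft_torque"].round(3),"yaw",np.degrees(R.from_quat(w["orientation"],scalar_first=True).as_rotvec()).round(1),"j6",w["joint_pos"][5].round(4),"t6",w["joint_torque"][5].round(3),w["finger_gap"].round(3),w["grip_force"].round(1))
E
python3 s.py
```

```text
time: 4.88
tcp_pos: [646.1, 9.0, 127.3]
orientation: [0.0, 0.076, 0.997, 0.0]
ft_force: [-0.5, -0.1, 0.3]
finger_gap: 0.398
grip_force: 0.0Traceback (most recent call last):
  File "s.py", line 2, in <module>
    w=[status.read_state() for _ in range(1)][0]; print(w["time"],w["tcp_pos"].round(2),"F",w["ft_force"].round(1),"Tz",w["ft_torque"].round(3),"yaw",np.degrees(R.from_quat(w["orientation"],scalar_first=True).as_rotvec()).round(1),"j6",w["joint_pos"][5].round(4),"t6",w["joint_torque"][5].round(3),w["finger_gap"].round(3),w["grip_force"].round(1))
                                                                                                                                                                                                                                                                                                          ^^^^^^^^^^^^^^^^^^^^^
AttributeError: 'float' object has no attribute 'round'
```

```bash
sed -i 's/w\["finger_gap"\].round(3),w\["grip_force"\].round(1)/round(w["finger_gap"],3),round(w["grip_force"],1)/' s.py
python3 -m handwheel '{"targets": [[[0.18,0.03,0.1,0,0,0,0.4],[0,0,0,0,0,0,0.4],[0,0,0,0,0,0,0.4]]]}' 40; python3 s.py
```

```text
time: 5.25
tcp_pos: [644.4, 9.5, 126.2]
orientation: [0.0, 0.076, 0.997, 0.0]
ft_force: [-1.0, 0.6, -0.3]
finger_gap: 0.4
grip_force: 0.0
5.25 [644.39   9.52 126.22] F [-1.   0.6 -0.3] Tz [-0.012  0.052  0.008] yaw [ 13.6 179.5   0. ] j6 -1.5231 t6 0.0 0.4 0.0
```

```bash
python3 -m handwheel '{"targets": [[[0,0,0,0,0,0,0.1],[0,0,0,0,0,0,0.1],[0,0,0,0,0,0,0.1],[0,0,0,0,0,0,0.1],[0,0,0,0,0,0,0.1],[0,0,0,0,0,0,0.1]]]}' 40; python3 s.py
```

```text
time: 6.0
tcp_pos: [644.4, 8.6, 126.4]
orientation: [0.0, 0.076, 0.997, -0.001]
ft_force: [-2.2, -5.0, 1.3]
finger_gap: 0.258
grip_force: 40.0
6.0 [644.36   8.62 126.36] F [-2.2 -5.   1.3] Tz [-0.814  0.152  0.039] yaw [ 1.370e+01  1.795e+02 -1.000e-01] j6 -1.5231 t6 0.002 0.258 40.0
```

Gripped, with the gap consistent with a 25 mm knob. I'll take out the sideways load, then turn the first 60° clockwise, following the thread down.

```bash
python3 -m handwheel '{"targets": [[[0,-0.07,0,0,0,0,0.1],[0,0,0,0,0,0,0.1]]]}' 40 >/dev/null; python3 s.py
python3 -m handwheel '{"targets": [[[0,0,0.005,0,0,0.1,0.1],[0,0,0.006,0,0,0.175,0.1],[0,0,0.006,0,0,0.175,0.1],[0,0,0.006,0,0,0.175,0.1],[0,0,0.006,0,0,0.175,0.1],[0,0,0.006,0,0,0.175,0.1],[0,0,0.002,0,0,0.075,0.1],[0,0,0,0,0,0,0.1]]]}' 40 >/dev/null; python3 s.py
```

```text
6.25 [644.33   8.54 126.35] F [-0.8 -4.6  2.5] Tz [-0.616  0.177  0.009] yaw [ 13.7 179.5  -0. ] j6 -1.5242 t6 -0.015 0.259 40.0
7.25 [644.09   8.   126.08] F [-2.2 -6.4  3.1] Tz [-1.054  0.438 -0.037] yaw [ 1.018e+02  1.484e+02 -1.000e-01] j6 -0.4733 t6 0.302 0.261 40.0
```

```bash
python3 -m handwheel '{"targets": [[[0,0,0,0,0,0,0.1]]]}' 40 >/dev/null; python3 s.py; python3 -m handwheel '{"targets": [[[0,0,0,0,0,0,0.1]]]}' >/dev/null; python3 s.py
python3 - <<'E'
from h import *
w=snap("wrist","w3"); g=proj(w,[644.3,9.3,138])[0]; print(g,proj(w,[644.3+11,9.3,138]))
x,y=int(g[0])-32,int(g[1])-30; print(x,y); cv2.imwrite("pics/w3.png",cv2.resize(w["image"][y:y+60,x:x+64],(390,366),interpolation=3))
E
```

```text
7.375 [644.08   7.97 126.07] F [-2.8 -6.1  3.1] Tz [-1.071  0.376 -0.016] yaw [ 1.018e+02  1.484e+02 -1.000e-01] j6 -0.4742 t6 -0.023 0.259 40.0
7.5 [644.1    8.02 126.08] F [-2.5 -5.8  3.1] Tz [-1.064  0.384 -0.034] yaw [ 1.018e+02  1.484e+02 -1.000e-01] j6 -0.4742 t6 -0.03 0.261 40.0
[273.88724351 272.03269669] [[294.00142911 278.89714175]]
241 242
```

View pics/w3.png

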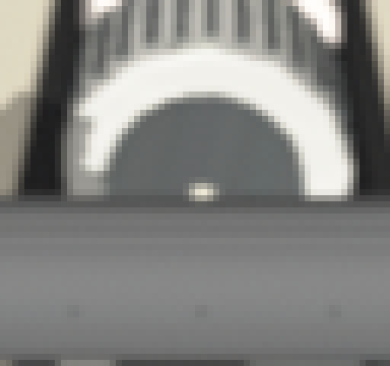

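The index line is hidden behind the rod apart from its inner end at (203,190), at the hub centre, and the knob sits centred between the pads. I'll turn on in 5° steps and stop as soon as the torque guard trips.

```bash
cat > chk.py <<'E'
import sys
from workcell import status
import numpy as np
s=status.read_state(); T=s["ft_torque"][2]; print(round(s["time"],2),"Tz",round(T,3),"t6",round(s["joint_torque"][5],3),"j6",round(s["joint_pos"][5],4),"F",s["ft_force"].round(1),"z",s["tcp_pos"].round(2))
sys.exit(abs(T)>0.13)
E
t(){ :; }
python3 -m handwheel '{"targets": [[[-0.07,-0.07,0,0,0,0,0.1],[0,0,0.003,0,0,0.087,0.1],[0,0,0.003,0,0,0.087,0.1],[0,0,0,0,0,0,0.1]]]}' 40 >/dev/null; python3 chk.py &&
python3 -m handwheel '{"targets": [[[0,0,0.003,0,0,0.087,0.1],[0,0,0,0,0,0,0.1]]]}' >/dev/null && python3 chk.py &&
python3 -m handwheel '{"targets": [[[0,0,0.003,0,0,0.087,0.1],[0,0,0,0,0,0,0.1]]]}' >/dev/null && python3 chk.py &&
python3 -m handwheel '{"targets": [[[0,0,0.003,0,0,0.087,0.1],[0,0,0,0,0,0,0.1]]]}' >/dev/null && python3 chk.py &&
python3 -m handwheel '{"targets": [[[0,0,0.003,0,0,0.087,0.1],[0,0,0,0,0,0,0.1]]]}' >/dev/null && python3 chk.py &&
python3 -m handwheel '{"targets": [[[0,0,0.003,0,0,0.087,0.1],[0,0,0,0,0,0,0.1]]]}' >/dev/null && python3 chk.py &&
python3 -m handwheel '{"targets": [[[0,0,0.003,0,0,0.087,0.1],[0,0,0,0,0,0,0.1]]]}' >/dev/null && python3 chk.py
```

```text
8.05 Tz 0.015 t6 0.449 j6 -0.3024 F [-3.4 -4.3  3.8] z [643.91   7.8  126.04]False
```

```bash
sed -i 's/sys.exit(abs(T)>0.13)/sys.exit(int(abs(T)>0.13))/' chk.py
python3 -m handwheel '{"targets": [[[0,0,0.003,0,0,0.087,0.1],[0,0,0,0,0,0,0.1]]]}' >/dev/null && python3 chk.py &&
python3 -m handwheel '{"targets": [[[0,0,0.003,0,0,0.087,0.1],[0,0,0,0,0,0,0.1]]]}' >/dev/null && python3 chk.py &&
python3 -m handwheel '{"targets": [[[0,0,0.003,0,0,0.087,0.1],[0,0,0,0,0,0,0.1]]]}' >/dev/null && python3 chk.py &&
python3 -m handwheel '{"targets": [[[0,0,0.003,0,0,0.087,0.1],[0,0,0,0,0,0,0.1]]]}' >/dev/null && python3 chk.py &&
python3 -m handwheel '{"targets": [[[0,0,0.003,0,0,0.087,0.1],[0,0,0,0,0,0,0.1]]]}' >/dev/null && python3 chk.py &&
python3 -m handwheel '{"targets": [[[0,0,0.003,0,0,0.087,0.1],[0,0,0,0,0,0,0.1]]]}' >/dev/null && python3 chk.py &&
python3 -m handwheel '{"targets": [[[0,0,0.003,0,0,0.087,0.1],[0,0,0,0,0,0,0.1]]]}' >/dev/null && python3 chk.py
```

```text
8.3 Tz -0.045 t6 0.403 j6 -0.2169 F [-2.3 -4.8  3.3] z [643.89   7.77 125.99]
8.55 Tz 0.026 t6 0.335 j6 -0.13 F [-3.  -5.   5.2] z [643.84   7.76 125.98]
8.8 Tz -0.061 t6 0.337 j6 -0.043 F [-3.1 -4.9  4.1] z [643.79   7.75 125.98]
9.05 Tz 0.034 t6 0.347 j6 0.0439 F [-2.5 -4.3  3.9] z [643.75   7.77 125.97]
9.3 Tz 0.14 t6 0.487 j6 0.1307 F [-3.1 -4.5  5.2] z [643.84   7.65 125.95]
```

```bash
for i in 1 2 3; do python3 -m handwheel '{"targets": [[[0,0,0,0,0,0,0.1]]]}' >/dev/null; python3 chk.py; done
python3 -m handwheel '{"targets": [[[0,0,0.001,0,0,0.035,0.1],[0,0,0,0,0,0,0.1]]]}' >/dev/null ; python3 chk.py
python3 -m handwheel '{"targets": [[[0,0,0,0,0,0,0.1]]]}' >/dev/null ; python3 chk.py
```

```text
9.43 Tz 0.106 t6 0.129 j6 0.1298 F [-2.4 -3.8  5.2] z [643.84   7.65 125.98]
9.55 Tz 0.175 t6 0.12 j6 0.1298 F [-1.6 -4.7  4.3] z [643.84   7.68 125.95]
9.68 Tz 0.134 t6 0.12 j6 0.1298 F [-2.7 -5.   4.6] z [643.84   7.69 125.96]
9.93 Tz 0.227 t6 0.392 j6 0.1649 F [-2.5 -4.9  4.3] z [643.91   7.61 125.96]
10.05 Tz 0.262 t6 0.252 j6 0.1646 F [-3.1 -4.9  4.8] z [643.93   7.61 125.96]
```

It has bottomed: 0.25 N m now, climbing as described. I'll take one more small nip to about 0.35 N m.

```bash
python3 -m handwheel '{"targets": [[[0,0,0,0,0,0.012,0.1],[0,0,0,0,0,0.012,0.1],[0,0,0,0,0,0,0.1],[0,0,0,0,0,0,0.1]]]}' >/dev/null ; python3 chk.py;python3 -m handwheel '{"targets": [[[0,0,0,0,0,0,0.1],[0,0,0,0,0,0,0.1]]]}' >/dev/null ; python3 chk.py
```

```text
10.55 Tz 0.365 t6 0.335 j6 0.1885 F [-1.3 -5.   4.3] z [643.96   7.58 125.95]
10.8 Tz 0.335 t6 0.334 j6 0.1884 F [-2.2 -5.5  4.3] z [643.97   7.59 125.95]
```

0.335 N m held, which is firmly bottomed within fingertip tight. Now back off a quarter turn, about 92°, to account for the wind-up.

```bash
python3 -m handwheel '{"targets": [[[0,0,-0.004,0,0,-0.11,0.1],[0,0,-0.006,0,0,-0.175,0.1],[0,0,-0.006,0,0,-0.175,0.1],[0,0,-0.006,0,0,-0.175,0.1],[0,0,-0.006,0,0,-0.175,0.1],[0,0,-0.006,0,0,-0.175,0.1],[0,0,-0.006,0,0,-0.175,0.1],[0,0,-0.006,0,0,-0.175,0.1],[0,0,-0.006,0,0,-0.175,0.1],[0,0,-0.002,0,0,-0.1,0.1]]]}' >/dev/null ; python3 -m handwheel '{"targets": [[[0,0,0,0,0,0,0.1],[0,0,0,0,0,0,0.1]]]}' >/dev/null ; python3 chk.py
```

```text
12.3 Tz -0.04 t6 -0.006 j6 -1.417 F [ 0.2 -1.2  2. ] z [644.25   8.32 126.32]
```

```bash
python3 -m handwheel '{"targets": [[[0,0,0,0,0,0,0.7],[0,0,0,0,0,0,0.7],[0,0,0,0,0,0,0.7],[0,0,0,0,0,0,0.7],[0,0,-1.5,0,0,0,0.7],[0,0,-3,0,0,0,0.5],[0,0,-3.5,0,0,0,0],[0,0,-3,0,0,0,0],[0,0,0,0,0,0,0],[0,0,0,0,0,0,0]]]}'
python3 s.py
python3 - <<'E'
from h import *
w=snap("wrist","w4"); g=proj(w,[644.3,9.3,138.5])[0]; m=(cv2.cvtColor(w["image"],6)<130).astype(np.uint8); v,u=np.mgrid[:420,:560]; print(g)
x,y=int(g[0])-32,int(g[1])-30; print(x,y); a=cv2.resize(w["image"][y:y+60,x:x+64],(390,366),interpolation=3)
cv2.imwrite("pics/w4.png",np.hstack([a,cv2.resize(w["image"],(488,366))])[:,:800])
for d in range(-60,10,10):
    e=[644.3+11.5*np.cos(np.radians(d)),9.3+11.5*np.sin(np.radians(d)),138.5]; print(d,((proj(w,e)[0]-[x,y])*6.1).round())
P=cloud(w); m=(P[...,2]>98)&(P[...,2]<108)&(np.abs(P[...,0]-640)<30)&(P[...,1]<-30)&(P[...,1]>-110); p=P[m]; print("stop",len(p),p.min(0).round(1),p.max(0).round(1))
E
```

```text
time: 13.55
tcp_pos: [643.5, 8.0, 235.8]
orientation: [-0.0, 0.13, 0.992, 0.0]
ft_force: [-0.2, -0.6, -0.9]
finger_gap: 0.206
grip_force: 0.0
13.55 [643.53   7.97 235.79] F [-0.2 -0.6 -0.9] Tz [ 0.019 -0.025 -0.006] yaw [ -23.3 -178.4   -0. ] j6 -1.4177 t6 0.0 0.206 0.0
[275.59652132 208.44454265]
243 178
-60 [141. 240.]
-50 [152. 249.]
-40 [165. 256.]
-30 [178. 260.]
-20 [192. 263.]
-10 [206. 263.]
0 [220. 260.]
stop 137 [630.4 -67.4  98.2] [652.4 -60.7 104.9]
```

View pics/w4.png

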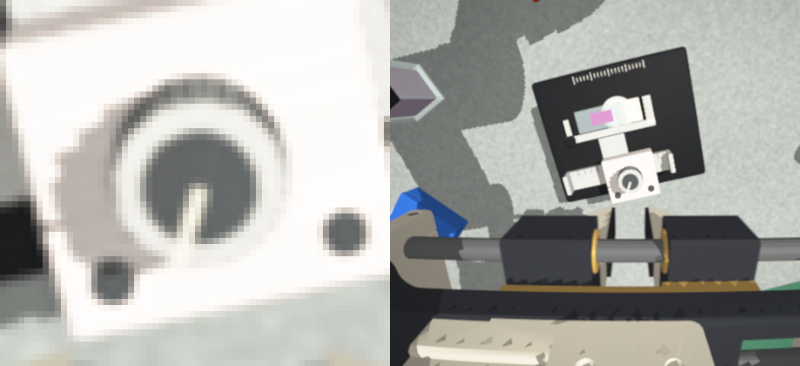

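The crop shows the index line from (197,190) to (183,255), at about -27°. The net is about 3–6° clockwise of the start, as planned, so the back-off is about 90°. The stop plate is unmoved, with its outer face at y≈-67. Next I'll turn the closed fingers side-on, go behind the stop plate and descend.

```bash
python3 -m handwheel '{"targets": [[[0,0,0,0,0,0.17,0],[0,0,0,0,0,0.17,0],[0,0,0,0,0,0.17,0],[0,0,0,0,0,0.17,0],[0,0,0,0,0,0.17,0],[0,0,0,0,0,0.17,0],[0,0,0,0,0,0.17,0],[0,0,0,0,0,0.161,0],[-3,0.07,0,0,0,0,0],[-4,0,0,0,0,0,0]]]}' >/dev/null
python3 -m handwheel '{"targets": [[[-3,0,0,0,0,0,0],[0,0,3,0,0,0,0],[0,0,3,0,0,0,0],[0,0,0,0,0,0,0],[0,0,0,0,0,0,0]]]}' >/dev/null; python3 s.py
python3 - <<'E'
from h import *
st=status.read_state(); q=R.from_quat(st["orientation"],scalar_first=True).as_matrix(); print(q.round(3).tolist(),"to pre-push cm",(q.T@(np.array([640.3,-91,99])-st["tcp_pos"])/10).round(2))
w=snap("wrist","w5"); P=cloud(w); m=(P[...,2]>98)&(P[...,2]<108)&(np.abs(P[...,0]-640)<30)&(P[...,1]<-30)&(P[...,1]>-110); p=P[m]
if len(p): print("stop",len(p),p.min(0).round(1),p.max(0).round(1))
E
```

```text
15.475 [640.94 -92.03 176.74] F [-0.3 -0.9  1.1] Tz [-0.074  0.066 -0.018] yaw [129.8 124.7   0. ] j6 -0.2211 t6 -0.001 0.007 0.0
[[0.04, 0.999, 0.001], [0.999, -0.04, -0.0], [0.0, 0.001, -1.0]] to pre-push cm [ 0.1  -0.07  7.77]
stop 214 [631.5 -66.8  98. ] [653.  -61.5 104.9]
```

```bash
python3 -m handwheel '{"targets": [[[0,-0.05,3,0,0,0,0],[0,0,3,0,0,0,0],[0,0,1.7,0,0,0,0],[0,0,0,0,0,0,0],[0.5,0,0,0,0,0,0],[0.5,0,0,0,0,0,0],[0,0,0,0,0,0,0]]]}' >/dev/null; python3 chk.py
python3 -m handwheel '{"targets": [[[0.5,0,0,0,0,0,0],[0.5,0,0,0,0,0,0],[0.5,0,0,0,0,0,0]]]}' >/dev/null; python3 chk.py
python3 -m handwheel '{"targets": [[[0.5,0,0,0,0,0,0],[0.5,0,0,0,0,0,0]]]}' >/dev/null; python3 chk.py
```

```text
16.4 Tz -0.074 t6 0.046 j6 -0.2059 F [ 0.2  0.2 -0.6] z [640.91 -81.46 100.02]
16.77 Tz 0.027 t6 -0.072 j6 -0.1826 F [ 0.1 -0.7  0.9] z [641.29 -66.94  99.38]
17.02 Tz 0.021 t6 -0.074 j6 -0.1672 F [-0.6 -1.7  1.2] z [641.61 -56.72  99.22]
```

It pushes at about 1.7 N, so the bar runs free. Continuing to the stop with a gentle finish.

```bash
python3 -m handwheel '{"targets": [[[0.5,0,0,0,0,0,0],[0.5,0,0,0,0,0,0],[0.5,0,0,0,0,0,0],[0.3,0,0,0,0,0,0],[0.2,0,0,0,0,0,0]]]}' >/dev/null; python3 chk.py
python3 -m handwheel '{"targets": [[[0.1,0,0,0,0,0,0],[0.1,0,0,0,0,0,0]]]}' >/dev/null; python3 chk.py
python3 -m handwheel '{"targets": [[[0.1,0,0,0,0,0,0],[0,0,0,0,0,0,0]]]}' >/dev/null; python3 chk.py
```

```text
17.65 Tz 0.021 t6 -0.016 j6 -0.1366 F [ 0.7 -1.   1.3] z [642.31 -36.84  99.13]
17.9 Tz -0.001 t6 0.004 j6 -0.1336 F [-0.1 -5.6  0.8] z [642.35 -35.67  99.14]
18.15 Tz 0.009 t6 0.031 j6 -0.1321 F [ 0.1 -7.   0.8] z [642.35 -35.66  99.19]
```

```bash
python3 -m handwheel '{"targets": [[[0.1,0,0,0,0,0,0],[0.1,0,0,0,0,0,0],[0,0,0,0,0,0,0]]]}' >/dev/null; python3 chk.py
python3 -m handwheel '{"targets": [[[-0.3,0,0,0,0,0,0],[-1,0,0,0,0,0,0],[-3,0,0,0,0,0,0],[-3,0,0,0,0,0,0],[0,0,-3,0,0,0,0],[0,0,-4,0,0,0,0],[0,0,-4,0,0,0,0],[-3,0,-3,0,0,0,0],[0,0,0,0,0,0,0],[0,0,0,0,0,0,0]]]}' >/dev/null; python3 s.py
python3 - <<'E'
from h import *
for n in ("scene","side","wrist"):
    w=snap(n,n+"9"); P=cloud(w); m=(P[...,2]>97)&(P[...,2]<106)&(np.abs(P[...,0]-642)<14)&(P[...,1]<-19.5)&(P[...,1]>-110); p=P[m]
    if len(p): print(n,"stop",len(p),p.min(0).round(1),p.max(0).round(1))
w=load("wrist9"); g=proj(w,[644.3,9.3,138.5])[0]; x,y=[int(np.clip(c-60,0,m)) for c,m in zip(g,(440,300))]; 
s=load("scene9")["image"]; ims=[cv2.resize(w["image"][y:y+120,x:x+120],(400,400),interpolation=3),cv2.resize(s[130:400,170:440],(400,400))]
cv2.imwrite("pics/end.png",np.hstack(ims)); print(g,x,y)
E
```

```text
18.52 Tz -0.014 t6 0.042 j6 -0.129 F [ -1.  -12.8   0.7] z [642.37 -35.57  99.23]
19.775 [ 637.81 -134.44  237.85] F [-0.1 -0.6 -0.6] Tz [-0.069  0.069  0.023] yaw [-129.7 -124.6    0. ] j6 -0.2855 t6 -0.012 0.002 0.0
scene stop 11 [632.6 -24.6  97. ] [641.9 -20.  105. ]
wrist stop 135 [633.1 -24.   98.6] [655.4 -19.5 105.9]
[275.09044148  25.43707326] 215 0
```

View pics/end.png

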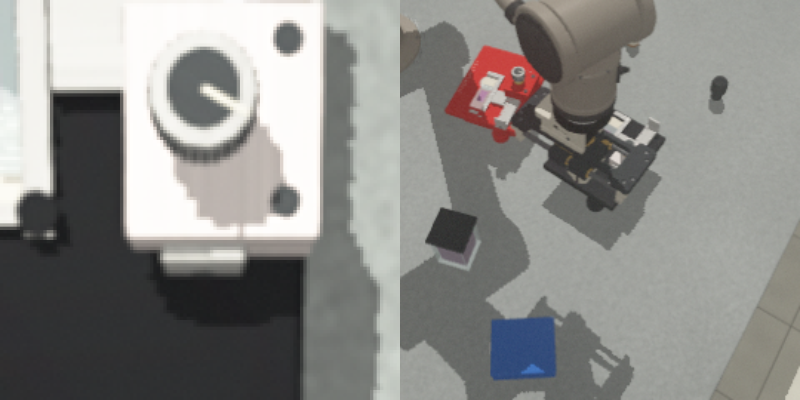

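The left crop shows the stop plate at (203,260), flush against the block (outer face y≈-24, as computed). The index line at (203,88)→(240,105) is still at about -27°. On the right, the arm is clear, and the jar, box and eyepiece are where they were. Handing in.

```bash
python3 -c "from workcell import order; print(order.hand_in())"
```

```text
the job is handed in; nothing more can be done
None
```

I bottomed the thumbscrew at about 0.34 N m and backed it off about a quarter turn. The slide bar then ran free (about 1–2 N) to its far stop, and I handed the job in at about 20 s with the arm clear and nothing else disturbed.

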